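# Tuck the open pill-organizer lid under its catch

### The arm

A 7-joint arm with a two-finger parallel gripper is mounted at the origin on the work surface. World frame = base frame: x ahead of the robot, y to its left, z up, the work surface at z = 0. Lengths are in m, angles in rad, forces in N, time in s.
With the tool pointing down it reaches from about 0.4 to 0.85 m from the base axis. Payload 10.4 kg.
Tool frame: the origin (TCP) lies on the centre line of the jaws, within the pads' length; the fingertips stand 8 mm ahead of it and the grasp point (between the pads) lies 11 mm behind it; z points along the fingers, y is the direction in which the jaws open and shut (so a half turn about z gives the same grasp; the last joint's range is limited). The gripper opens to 85 mm and grips with 20 to 120 N. Pads are 22 mm wide; open, the fingers measure 114 mm over their backs; the gripper's body (76 mm by 85 mm) begins 54 mm behind the grasp point. The pads swing forward as they close: fully open they stand 13 mm farther back than shut.
Start: joints at [-1.309, 0.332, -0.065, 1.46, 0.022, 1.35, -0.088], TCP at [0.176, 0.6, 0.239] pointing down, gripper open.
Joint ranges: [-2.6, 2.6], [-0.5, 2.12], [-1.47, 1.34], [0.16, 2.42], [-1.27, 4.41], [0.06, 2.06], [-2.6, 2.6]. Speed limits (rad/s): [2.22, 2.22, 2.79, 2.79, 3.14, 3.14, 3.14].

### API

Orientations are given as a unit quaternion [x, y, z, w].
In Python, from workcell import manip gives the robot as it stands.
- The arm moves only by the tool arm_command, never from a script. Its argument "targets" is text: rows parted by semicolons, each of 6 numbers parted by spaces: the shift along the tool's x, y, z in mm, then the turn, a rotation vector about the tool's x, y, z in rad. A call has 1 to 5 rows; each row shifts and turns the commanded pose from where the row before left it, along the tool's axes as they then stand; what a row does not reach is not made up. A row lasts 1/8 s, in which the tool goes at most 62.5 mm and 10.7 degrees, less where a joint would pass 70% of its speed; a pose out of reach is approached as far as the arm can. A call is refused whole if a number of a shift passes 62.5 or a number of a turn 0.188, either way. A call with a gripper value outside its range is refused whole. "grip" is the finger opening in mm, from 0 to 85.4, set as the call begins (left out, the last holds). The fingers move at their own pace and stop on an object; "squeeze" is the grip in N (left out, the last holds). Time passes only in rows, so rows that do not move let the fingers close. It gives the time, the measured TCP pose, the force and the opening at its end, in the units of the state.
- manip.get_obs(): the state, without advancing time (a new reading comes with each control period).
- manip.camera(name): name is "scene" or "top" or "wrist"; returns a dict with "frame" (400x640x3 uint8, red, green, blue), "vertical_fov" (degrees; the focal length in pixels is half the picture's height over the tangent of half this angle, whatever the lens; pixels are square), "cx", "cy" (the principal point, pixels), "rvec" (rotation vector, rad) and "tvec" (3), from world to camera coordinates, as OpenCV has them. Camera axes: x right, y down, z forward; pixel columns grow to the right and rows downward; lengths in m; the calibration is good to about 2 mm. A picture is of the moment at which its call begins. There is no depth.
- manip.hand_in(): hands the job in, once; it reports no verdict.
Trained networks look in a picture, given as the dict that the camera call returned (one of the last four; its "shot" number tells which), for a name from the list of things; names that differ only in an ending like _2 or _b are one class to them, and where a whole thing is asked for, a point or a joint stands for the part that bears it (a point fixed in the world has none). Each returns a list of dicts, best first, with "p" (0 to 1); they miss things now and then, are a little off and sometimes report something else, mostly with a low value. They report only what shows in the picture. A call takes as long as a camera call.
- manip.search_frame(picture, name): "xyz" ([x, y, z] in m, in the coordinates of the camera as it stood for that picture, good to about 4 mm: the middle of the surface that is visible of it).
The state is a dict: "clock": time; "joint_pos": joint angles; "joint_velocities": joint speeds; "tau": joint torques, N m; "position": TCP position; "ee_rot": TCP orientation; "ft_force": force on the tool from outside, world axes, zero at the start; "torque": the same for the moment, N m; "grip_width": opening from 0.0 (shut) to 1.0 (fully open).
Only numpy, scipy, OpenCV 4.12 (cv2) and the standard library are available. Lean on these libraries where they do the work, as an engineer would, in place of code of your own. Each camera call takes 0.05 s, during which the arm holds its last target.

### The job

One lid of the weekly pill organizer on the nightstand has been left standing open. With your fingertips, fold that lid over onto its compartment and press its front edge down until it snaps beneath the lip of its push-button catch and stays shut by itself, then take the hand away. Only push and press: do not lift or carry anything, keep the organizer where it stands, leave the other lids shut, and do not disturb the things lined up along the front edge.

Things in the scene. Friction and masses are not known exactly. Their poses are not given: they have to be found in the camera images.
- organizer: Blue plastic weekly pill organizer, loose, 0.4 to 0.6 kg: a row of 7 compartments 40 mm apart, 284 mm long (its y), 64 deep (its x), walls 31 high; shut lids' tops at 35 mm, catches' tops at 46. Origin: centre of its underside. Lids hinge along the back (its -x side); each has a push-button catch at the front (+x). The open lid is the one at y = +40 mm in the organizer's frame, 37 mm wide.
- lid5 (a joint): Angle of the open lid, rad: 0 flat, about 0.015 when held beneath the lip, 1.57 upright, at most 2.1 (leaning back). A weak spring (about 0.3 N at its front edge) opens it again to about 1.65 to 2.0 unless the lip holds it. The lid is a light blue plate like the others, 37 mm wide (organizer's y), 54 mm from hinge to front edge, 3 mm thick.
- lid_hinge (a point): Middle of the open lid's hinge line, 33.5 mm above the nightstand, at x = -30, y = +40 mm in the organizer's frame; the axes are the lid's: x from hinge to front edge, z out of its outer (upper) face, y along the hinge.
- lid_edge (a point): Middle of the open lid's front edge, 54 mm from the hinge line, half-way through its thickness; same axes as lid_hinge. When shut it is at x = +24, y = +40, z = 33.5 mm in the organizer's frame.
- catch5 (a joint): Rocking angle of the open lid's catch, rad: 0 at rest (sprung), up to 0.4 as its lip leans away from the lid. Its top slopes: the lid's front edge, pressed down on it, shoves the lip aside (0.16 rad) and the lip springs back over the edge; it takes about 4 to 7 N pressed near that edge. The hook is 26 mm wide and overhangs the shut lid by 3.5 mm. Pressing the button's face lets the lid spring open.
- lip (a point): Inner lower corner of that catch's lip, the edge that overhangs the shut lid: at rest at x = +20.5, y = +40, z = 35.8 mm in the organizer's frame.
- lid4 (a joint): Angle of the shut lid beside the open one, at y = 0 in the organizer's frame, rad: about 0.015 while held shut beneath its own catch; it springs open if its button is pressed.
- lid6 (a joint): The same for the shut lid on the other side of the open one, at y = +80 mm.
- cup: Stainless steel cup, 74 mm across, 90 mm tall, standing near the front (far, +x) edge. Origin: centre of its underside.
- coaster: White ceramic coaster, 100 mm across, 9 mm thick. Origin: centre of its underside.
- glasses_case: Black eyeglass case, 165 mm (its y) by 64 mm by 42 mm high. Origin: centre of its underside.
- flashlight: Small aluminium flashlight lying along its y axis, 120 mm long, 30 mm across. Origin: on its underside, mid-length.

How it is judged:
By the outcome, as a careful person would: the job done as asked, in the order asked, and still so for the second after the job is handed in, with the robot touching nothing.
It also fails if it takes over 30 s, if anything falls off the work surface, if the arm or the gripper's body presses on something with over 40 N, if the wrist force passes 120 N, or if a joint passes its speed limit or range.

## Working session

There is one attempt and no reset: what is moved stays moved. The work goes in short steps, Python scripts to look and compute and a tool call to move; the robot and the scene stay as the last step left them, time stands still between calls to the robot, and variables do not carry over. Pictures are saved under pics/ and viewed, and the job is handed in when it is done.

Besides the shell and the picture viewer there is one more tool, called after "Emit:" as a command line: name --argument value ..., lists and objects as JSON in quotes. arm_command: Moves the arm, as the interface text tells. Its arguments: {"type":"object","properties":{"targets":{"type":"string"},"grip":{"type":"number"},"squeeze":{"type":"number"}},"required":["targets"]}

```bash
mkdir -p pics; cat > h.py <<'E'
import numpy as np, cv2, json
from scipy.spatial.transform import Rotation as R
from workcell import manip
def cam(n):
    p=manip.camera(n); f=p["frame"]; h=f.shape[0]
    fl=h/2/np.tan(np.radians(p["vertical_fov"])/2)
    Rm=cv2.Rodrigues(np.array(p["rvec"],float))[0]; t=np.array(p["tvec"],float).ravel()
    return p,fl,Rm,t
def w(Rm,t,x): return Rm.T@(np.array(x)-t)
def save(p,n): cv2.imwrite("pics/"+n,p["frame"][:,:,::-1])
def proj(p,fl,Rm,t,X):
    c=Rm@np.array(X)+t; return np.array([p["cx"]+fl*c[0]/c[2],p["cy"]+fl*c[1]/c[2]])
def plane(p,fl,Rm,t,uv,z):
    d=Rm.T@np.array([(uv[0]-p["cx"])/fl,(uv[1]-p["cy"])/fl,1]); c=-Rm.T@t
    return c+d*(z-c[2])/d[2]
E
python3 - <<'E'
from h import *
o=manip.get_obs(); print(o)
for n in ["scene","top","wrist"]:
    p,fl,Rm,t=cam(n); save(p,n+"0.png"); print(n,p["vertical_fov"],p["cx"],p["cy"],"campos",-Rm.T@t)
    for k in ["organizer","lid5","lid_hinge","lid_edge","lip","catch5","cup","glasses_case","flashlight","coaster"]:
        r=manip.search_frame(p,k)
        print(k,[(round(a["p"],2),w(Rm,t,a["xyz"]).round(4).tolist()) for a in r[:2]])
E
```

```text
{'clock': 0.0, 'joint_pos': array([-1.30864061,  0.33286295, -0.06471555,  1.460957  ,  0.02160354,
        1.34987475, -0.08850851]), 'joint_velocities': array([-0.00024227,  0.00053633, -0.00079596,  0.00106307,  0.0009635 ,
       -0.00083788, -0.00108208]), 'tau': array([-5.94479006e-04, -6.25446081e+01,  4.86305309e-02, -3.91602695e+01,
        1.61307055e-02,  9.89294291e-03, -7.49626196e-06]), 'position': array([0.17547151, 0.59948389, 0.23851404]), 'ee_rot': array([ 1.41883274e-01,  9.89883146e-01, -6.99824142e-04, -6.82219996e-05]), 'ft_force': array([-0.18489967,  0.13548322, -0.08474717]), 'torque': array([-0.0396595 ,  0.01806025,  0.02978764]), 'grip_width': 0.9960441765796403}
scene 55.73616446110647 318.7208660663429 196.57561804390153 campos [ 0.98572212 -0.25203629  0.72337455]
organizer [(0.47, [0.5053, 0.0894, 0.0381])]
lid5 [(0.86, [0.4792, 0.1484, 0.0607]), (0.81, [0.5043, 0.0903, 0.0353])]
lid_hinge [(0.51, [0.479, 0.1387, 0.0611])]
lid_edge [(0.8, [0.4776, 0.1365, 0.0593])]
lip [(0.62, [0.5491, 0.1289, 0.038])]
catch5 [(0.48, [0.5483, 0.1241, 0.0325])]
cup [(0.
[... 311 characters left out ...]
  0.0138796  0.74020835]
organizer [(0.72, [0.5105, 0.094, 0.0354])]
lid5 [(0.81, [0.478, 0.1412, 0.0608]), (0.72, [0.5048, 0.093, 0.0345])]
lid_hinge [(0.53, [0.4763, 0.1382, 0.0618])]
lid_edge [(0.58, [0.4796, 0.1325, 0.0629]), (0.3, [0.6943, 0.2697, 0.044])]
lip [(0.47, [0.544, 0.1247, 0.0413])]
catch5 []
cup [(0.57, [0.7176, -0.0865, 0.0508]), (0.56, [0.4783, 0.139, 0.0607])]
glasses_case [(0.67, [0.6931, 0.2715, 0.0438])]
flashlight [(0.71, [0.6926, -0.2567, 0.026])]
coaster []
wrist 64.31527225608446 324.0391426066467 201.6901443907093 campos [0.09871074 0.62176828 0.37373754]
organizer []
lid5 []
lid_hinge []
lid_edge []
lip []
catch5 []
cup []
glasses_case []
flashlight []
coaster []
```

View pics/scene0.png

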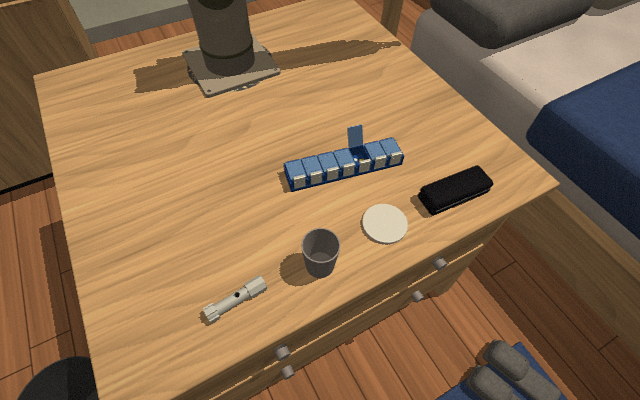

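View pics/top0.png

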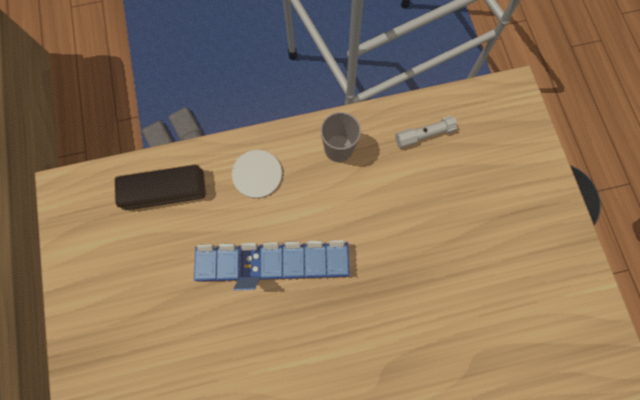

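The scene picture shows the organizer at about (285–403, 140–190) with its open lid at (356,138). In the top picture it spans (195–349, 240–282), with the open lid at (247,283). Next I'll zoom in and fit its pose.

```bash
python3 - <<'E'
import cv2
a=cv2.imread("pics/top0.png")[230:300,185:360]; cv2.imwrite("pics/topz.png",cv2.resize(a,None,fx=4.5,fy=4.5,interpolation=cv2.INTER_CUBIC))
a=cv2.imread("pics/scene0.png")[115:200,275:415]; cv2.imwrite("pics/scz.png",cv2.resize(a,None,fx=5.5,fy=5.5,interpolation=cv2.INTER_CUBIC))
E
```

```text
(no output)
```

View pics/topz.png

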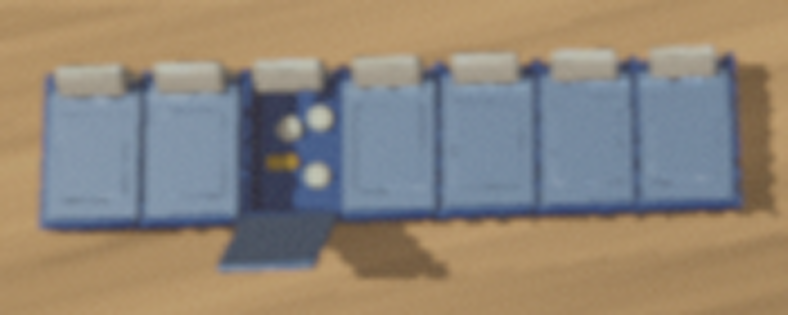

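View pics/scz.png

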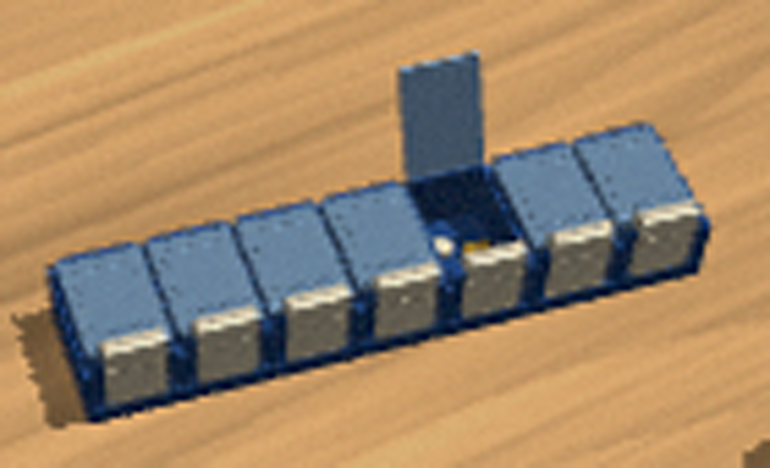

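```bash
cat > fit.py <<'E'
from h import *
from scipy.optimize import least_squares
tp=cam("top"); sc=cam("scene")
T=lambda a,s,ox,oy:(np.array(a)+.5)/s-.5+np.array([ox,oy])
tz=lambda a:T(a,4.5,185,230); sz=lambda a:T(a,5.5,275,115)
def lidp(th,y,r): return np.array([-.030+r*np.cos(th),y,.0335+r*np.sin(th)])
pts=[(tp,tz(a),X) for a,X in [((42,226),(-.032,.142,.031)),((740,206),(-.032,-.142,.031)),((735,57),(.032,-.142,.031)),((46,76),(.032,.142,.031))]]
pts+=[(sc,sz(a),X) for a,X in [((92,418),(.032,-.142,0)),((697,272),(.032,.142,0)),((50,265),(-.032,-.142,.031)),]]
lp=[(tp,tz(a),s) for a,s in [((219,268),1),((317,266),-1)]]+[(sc,sz(a),s) for a,s in [((398,68),-1),((479,53),1)]]
def res(v,full=False):
    x,y,yaw,th=v; M=R.from_euler("z",yaw).as_matrix(); o=np.array([x,y,0]); r=[]
    for c,uv,X in pts: r.append(proj(*c,M@np.array(X)+o)-uv)
    for c,uv,s in lp: r.append(proj(*c,M@lidp(th,.04+s*.0185,.054)+o)-uv)
    return np.array(r) if full else np.ravel(r)
s=least_squares(res,[.51,.09,0,1.7],loss="soft_l1"); print(s.x); print(res(s.x,1).round(1).tolist())
x,y,yaw,th=s.x; M=R.from_euler("z",yaw).as_matrix(); o=np.array([x,y,0])
print("hinge",M@lidp(th,.04,0)+o,"edge",M@lidp(th,.04,.054)+o,"lip",M@[.0205,.04,.0358]+o)
q=R.from_quat(manip.get_obs()["ee_rot"]).as_matrix(); print(q)
E
python3 fit.py
```

```text
[ 0.50962787  0.09126164 -0.20104304  1.94267932]
[[-1.1, 1.4], [0.3, 1.4], [-0.2, -0.6], [-0.4, -0.4], [-1.5, 1.5], [-0.4, 0.9], [-1.5, 0.5], [-1.3, 0.2], [-0.9, -0.0], [-0.5, 0.9], [-0.5, 0.5]]
hinge [0.48821976 0.13644674 0.0335    ] edge [0.46899298 0.14036508 0.08380882] lip [0.53770264 0.12636232 0.0358    ]
[[-9.59715722e-01  2.80972831e-01  1.97261767e-05]
 [ 2.80972832e-01  9.59715717e-01  1.02694775e-04]
 [ 9.92291994e-06  1.04100310e-04 -9.99999995e-01]]
```

Emit:
arm_command --targets "-39 -36 0 0 0 0;-39 -36 0 0 0 0;-39 -36 0 0 0 0;-39 -36 0 0 0 0;-39 -36 0 0 0 0" --grip 0 --squeeze 20

```text
clock: 2.38
position: [0.3129, 0.3707, 0.2396]
ee_rot: [0.142, 0.99, 0.0, 0.0]
ft_force: [1.4, -0.0, 0.0]
grip_width: 0.001
```

Emit:
arm_command --targets "-39 -36 0 0 0 0;-39 -36 0 0 0 0;-39 -36 0 0 0 0;-35 -36 0 0 0 0;-20 -30 0 0 0 -0.084"

```text
clock: 3.0
position: [0.4293, 0.1548, 0.2395]
ee_rot: [0.1, 0.995, 0.0, 0.0]
ft_force: [-0.6, 0.0, -0.6]
grip_width: 0.0
```

```bash
cat > st.py <<'E'
from h import *
O=np.array([.5096,.0913,0]);YAW=-.201
def st():
    o=manip.get_obs(); Rt=R.from_quat(o["ee_rot"]).as_matrix()
    P=R.from_euler("z",-YAW).as_matrix()@(o["position"]-O)
    print("t",round(o["clock"],2),"pos",o["position"].round(4),"orgframe mm",(P*1e3).round(1),"F",o["ft_force"].round(2),"g",round(o["grip_width"],3))
    Q=R.from_euler("z",-YAW).as_matrix()@Rt; print(Q.round(3).tolist())
E
python3 - <<'E'
from st import *
st()
for n in ["wrist"]:
    p,fl,Rm,t=cam(n); save(p,n+"1.png"); print(-Rm.T@t)
    for k in ["organizer","lid_hinge","lid_edge","lip","catch5","lid5"]:
        r=manip.search_frame(p,k)
        print(k,[(round(a["p"],2),w(Rm,t,a["xyz"]).round(4).tolist()) for a in r[:2]])
E
```

```text
t 3.0 pos [0.4293 0.1548 0.2395] orgframe mm [-91.4  46.2 239.5] F [-0.58  0.02 -0.58] g 0.0
[[-1.0, 0.0, 0.0], [0.0, 1.0, 0.0], [-0.0, 0.0, -1.0]]
[0.35071629 0.17012341 0.37388008]
organizer [(0.59, [0.5064, 0.0848, 0.0361])]
lid_hinge [(0.55, [0.6725, 0.3288, 0.0381])]
lid_edge [(0.59, [0.4689, 0.1436, 0.0797])]
lip []
catch5 [(0.65, [0.7, 0.0992, 0.0097])]
lid5 [(0.95, [0.502, 0.096, 0.0378]), (0.69, [0.4665, 0.1399, 0.0825])]
```

View pics/wrist1.png

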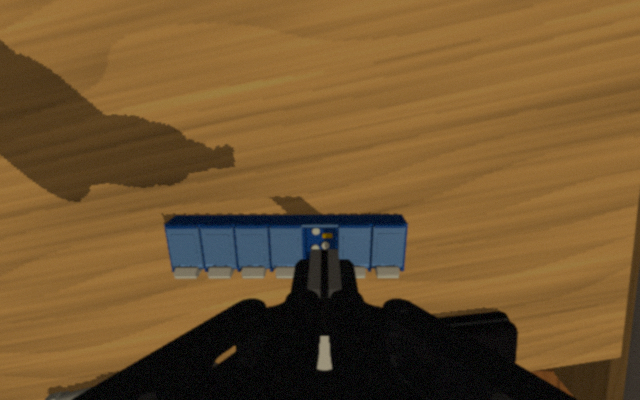

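```bash
python3 - <<'E'
from st import *
p,fl,Rm,t=cam("wrist")
M=R.from_euler("z",YAW).as_matrix()
f=p["frame"][:,:,::-1].copy()
c=f[195:290,155:420]; s=3
c=cv2.resize(c,None,fx=s,fy=s,interpolation=cv2.INTER_CUBIC)
def P(X): 
    uv=proj(p,fl,Rm,t,M@np.array(X)+O); return tuple(int(v) for v in (uv-[155,195]+.5)*s)
for X in [(-.032,.142,.031),(-.032,-.142,.031),(.032,.142,.031),(.032,-.142,.031)]: cv2.circle(c,P(X),4,(0,0,255),1); print(P(X))
for X in [(-.032,.142,0),(-.032,-.142,0)]: cv2.circle(c,P(X),4,(0,255,0),1)
th=1.94
for y in (.0215,.0585): cv2.circle(c,P((-.03+.054*np.cos(th),y,.0335+.054*np.sin(th))),4,(0,255,255),1)
cv2.imwrite("pics/wz.png",c)
E
```

```text
(749, 90)
(16, 88)
(736, 235)
(41, 234)
```

View pics/wz.png

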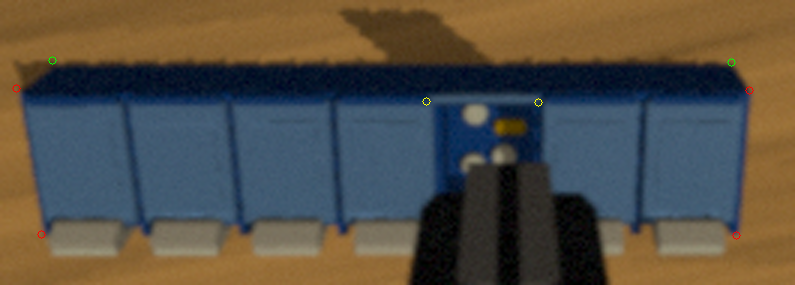

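Emit:
arm_command --targets "0 -2 40 0 0 0;-4 -2 45 0 0 0;-8 -1.4 45 0 0 0;-8 0 36 0 0 0;-2 0 0 0 0 0"

```text
clock: 4.03
position: [0.4473, 0.147, 0.0713]
ee_rot: [0.1, 0.995, -0.002, -0.002]
ft_force: [-0.3, -0.2, 0.5]
grip_width: 0.002
```

```bash
sed -i 's/\.5096,\.0913/.5109,.0918/' st.py; python3 - <<'E'
from st import *
st()
p,fl,Rm,t=cam("scene"); save(p,"s2.png")
c=p["frame"][60:220,250:430,::-1]; cv2.imwrite("pics/s2z.png",cv2.resize(c,None,fx=3.6,fy=3.6,interpolation=cv2.INTER_CUBIC))
E
```

```text
t 4.03 pos [0.4473 0.147  0.0713] orgframe mm [-73.4  41.4  71.3] F [-0.32 -0.18  0.51] g 0.002
[[-1.0, -0.001, -0.004], [-0.001, 1.0, -0.004], [0.004, -0.004, -1.0]]
```

View pics/s2z.png

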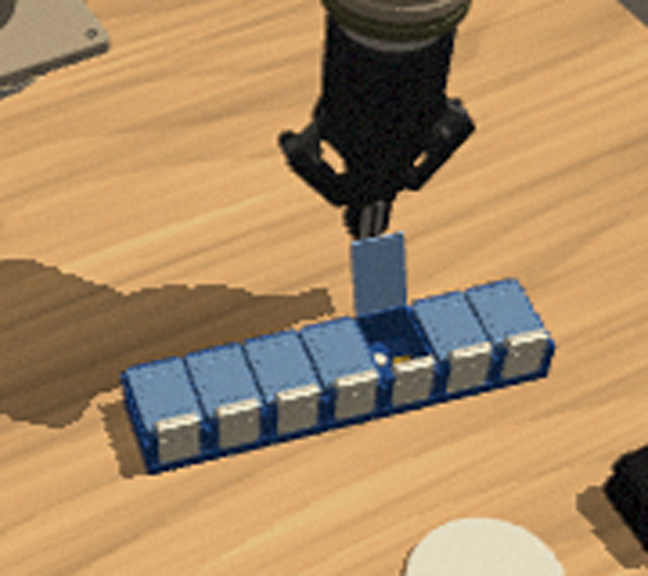

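Emit:
arm_command --targets "-10 -1 -1 0 0 0;-10 0 -1 0 0 0;-11 0 0 0 0 0;-9 0 0 0 0 0;-9 0 0 0 0 0"

```text
clock: 4.7
position: [0.4972, 0.1364, 0.0753]
ee_rot: [0.1, 0.995, -0.0, -0.0]
ft_force: [-1.2, -0.4, 0.7]
grip_width: -0.003
```

```bash
python3 - <<'E'
from st import *
st()
p,fl,Rm,t=cam("scene"); save(p,"s3.png")
c=p["frame"][60:220,250:430,::-1]; cv2.imwrite("pics/s3z.png",cv2.resize(c,None,fx=3.6,fy=3.6,interpolation=cv2.INTER_CUBIC))
E
```

```text
t 4.7 pos [0.4972 0.1364 0.0753] orgframe mm [-22.3  41.   75.3] F [-1.19 -0.44  0.72] g -0.003
[[-1.0, -0.0, -0.0], [-0.0, 1.0, -0.0], [0.0, -0.0, -1.0]]
```

View pics/s3z.png

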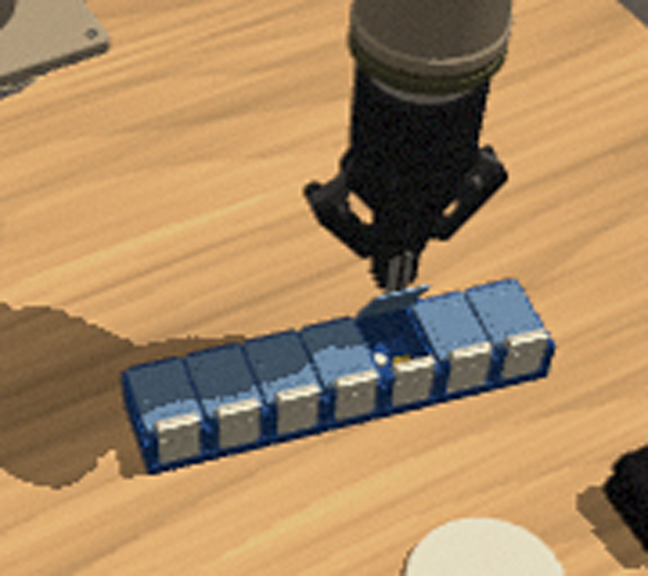

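The lid is folding ahead of the fingertips at zoomed (395,300), and the organizer hasn't moved. I'll keep following the arc.

Emit:
arm_command --targets "-6 0 3 0 0 0;-6 -0.5 4 0 0 0;-5 -0.5 5 0 0 0;-4 0 5.5 0 0 0;-2 0 4 0 0 0"

```text
clock: 5.38
position: [0.519, 0.1309, 0.0533]
ee_rot: [0.1, 0.995, -0.0, -0.0]
ft_force: [-0.1, -0.4, 0.4]
grip_width: 0.002
```

```bash
python3 - <<'E'
from st import *
st()
p,fl,Rm,t=cam("scene"); save(p,"s4.png")
c=p["frame"][60:220,250:430,::-1]; cv2.imwrite("pics/s4z.png",cv2.resize(c,None,fx=3.6,fy=3.6,interpolation=cv2.INTER_CUBIC))
E
```

```text
t 5.38 pos [0.519  0.1309 0.0533] orgframe mm [ 0.2 39.9 53.3] F [-0.15 -0.44  0.44] g 0.002
[[-1.0, -0.0, -0.0], [-0.0, 1.0, -0.0], [0.0, -0.0, -1.0]]
```

View pics/s4z.png

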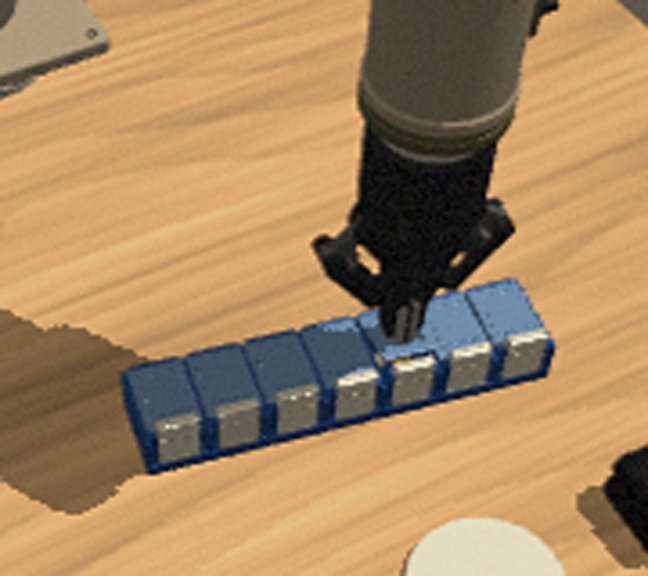

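Emit:
arm_command --targets "-1.5 0 2 0 0 0;-1 0 2 0 0 0;0 0 1.5 0 0 0;0 0 0 0 0 0"

```text
clock: 5.92
position: [0.5215, 0.1306, 0.0483]
ee_rot: [0.1, 0.995, 0.0, 0.0]
ft_force: [0.1, 0.3, 1.8]
grip_width: -0.003
```

Emit:
arm_command --targets "0 0 1 0 0 0;0 0 1 0 0 0;0 0 0 0 0 0"

```text
clock: 6.3
position: [0.5216, 0.1305, 0.0463]
ee_rot: [0.1, 0.995, 0.0, 0.0]
ft_force: [0.8, 0.1, 0.1]
grip_width: 0.001
```

Emit:
arm_command --targets "0 0 1 0 0 0;0 0 0 0 0 0"

```text
clock: 6.55
position: [0.5212, 0.1304, 0.045]
ee_rot: [0.1, 0.995, -0.0, -0.0]
ft_force: [-0.1, 0.4, 0.5]
grip_width: -0.002
```

```bash
python3 - <<'E'
from st import *
st()
p,fl,Rm,t=cam("scene"); save(p,"s5.png")
c=p["frame"][100:200,280:420,::-1]; cv2.imwrite("pics/s5z.png",cv2.resize(c,None,fx=5.5,fy=5.5,interpolation=cv2.INTER_CUBIC))
E
```

```text
t 6.55 pos [0.5212 0.1304 0.045 ] orgframe mm [ 2.4 39.9 45. ] F [-0.05  0.37  0.48] g -0.002
[[-1.0, -0.0, -0.0], [-0.0, 1.0, -0.0], [0.0, -0.0, -1.0]]
```

View pics/s5z.png

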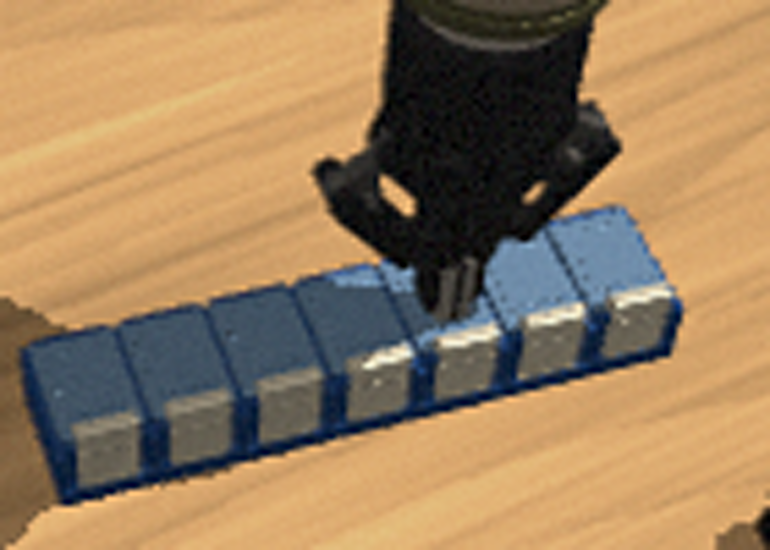

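The lid lies nearly flat behind its catch, at zoomed (465,340), and there's almost no force yet. Pressing on in small steps.

Emit:
arm_command --targets "0 0 1 0 0 0;0 0 0 0 0 0"

```text
clock: 6.85
position: [0.5213, 0.1305, 0.0442]
ee_rot: [0.1, 0.995, -0.0, -0.0]
ft_force: [-0.0, -0.8, 0.3]
grip_width: 0.001
```

Emit:
arm_command --targets "0 0 1 0 0 0;0 0 0 0 0 0"

```text
clock: 7.1
position: [0.5214, 0.1305, 0.0432]
ee_rot: [0.1, 0.995, 0.0, -0.0]
ft_force: [-0.7, -0.5, 0.4]
grip_width: 0.001
```

Emit:
arm_command --targets "0 0 1 0 0 0;0 0 0 0 0 0"

```text
clock: 7.35
position: [0.5215, 0.1306, 0.0426]
ee_rot: [0.1, 0.995, 0.0, 0.0]
ft_force: [-1.3, -0.3, 3.4]
grip_width: 0.001
```

Emit:
arm_command --targets "0 0 0.7 0 0 0;0 0 0 0 0 0"

```text
clock: 7.6
position: [0.5216, 0.1306, 0.0423]
ee_rot: [0.1, 0.995, 0.0, 0.0]
ft_force: [-3.3, -1.0, 11.7]
grip_width: 0.002
```

Emit:
arm_command --targets "0 0 0.7 0 0 0;0 0 0 0 0 0"

```text
clock: 7.85
position: [0.5216, 0.1306, 0.0421]
ee_rot: [0.1, 0.995, 0.0, -0.0]
ft_force: [-6.6, -1.1, 17.9]
grip_width: 0.002
```

```bash
python3 - <<'E'
from st import *
st()
p,fl,Rm,t=cam("scene"); save(p,"s6.png")
c=p["frame"][100:200,280:420,::-1]; cv2.imwrite("pics/s6z.png",cv2.resize(c,None,fx=5.5,fy=5.5,interpolation=cv2.INTER_CUBIC))
E
```

```text
t 7.85 pos [0.5216 0.1306 0.0421] orgframe mm [ 2.7 40.2 42.1] F [-6.56 -1.14 17.9 ] g 0.002
[[-1.0, -0.0, -0.0], [-0.0, 1.0, 0.001], [0.0, 0.001, -1.0]]
```

View pics/s6z.png

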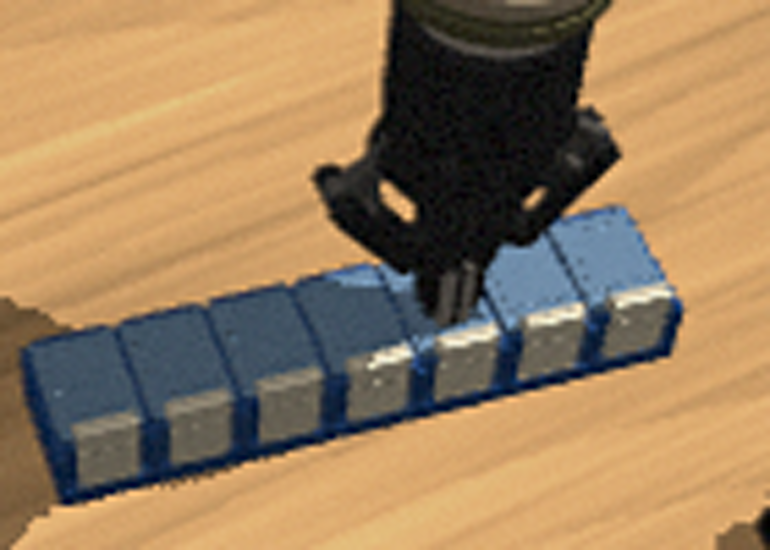

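Force rose to 18 N at a tip height of about 34 mm, which matches a flat lid against its stop. I'll lift off and see whether it stays shut.

Emit:
arm_command --targets "0 0 -2 0 0 0;0 0 -4 0 0 0;1 0 -14 0 0 0;2 0 -25 0 0 0;15 0 -35 0 0 0"

```text
clock: 8.52
position: [0.5037, 0.1337, 0.1219]
ee_rot: [0.101, 0.995, -0.0, -0.0]
ft_force: [0.1, 0.2, 0.4]
grip_width: -0.002
```

Emit:
arm_command --targets "40 0 -30 0 0 0;45 0 -20 0 0 0;30 0 0 0 0 0;0 0 0 0 0 0"

```text
clock: 9.02
position: [0.3899, 0.1576, 0.1719]
ee_rot: [0.099, 0.995, 0.001, 0.0]
ft_force: [0.0, 0.8, 1.0]
grip_width: -0.001
```

```bash
python3 - <<'E'
from st import *
st()
for n,(a,b,c_,d),s in [("scene",(115,200,275,415),5.5),("top",(230,300,185,360),4.5)]:
    p,fl,Rm,t=cam(n); save(p,n+"7.png")
    c=p["frame"][a:b,c_:d,::-1]; cv2.imwrite("pics/"+n+"7z.png",cv2.resize(c,None,fx=s,fy=s,interpolation=cv2.INTER_CUBIC))
    for k in ["lid5","lid_edge","lip"]: print(k,[(round(a["p"],2),w(Rm,t,a["xyz"]).round(4).tolist()) for a in manip.search_frame(p,k)[:2]])
E
```

```text
t 9.03 pos [0.3899 0.1576 0.1719] orgframe mm [-131.7   40.4  171.9] F [0.02 0.84 1.  ] g -0.001
[[-1.0, -0.002, 0.001], [-0.002, 1.0, 0.002], [-0.001, 0.002, -1.0]]
lid5 [(0.6, [0.511, 0.1401, 0.0381]), (0.59, [0.5041, 0.0935, 0.0397])]
lid_edge [(0.65, [0.5139, 0.1325, 0.0365]), (0.37, [0.6999, -0.2593, 0.0239])]
lip []
lid5 [(0.62, [0.5107, 0.1353, 0.0361]), (0.61, [0.5028, 0.0958, 0.0327])]
lid_edge [(0.64, [0.5155, 0.131, 0.0344])]
lip [(0.53, [0.5427, 0.1233, 0.044])]
```

View pics/scene7z.png

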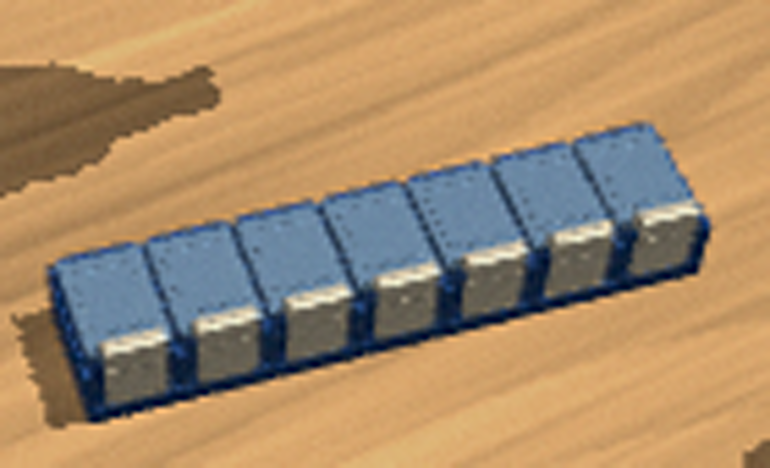

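View pics/top7z.png

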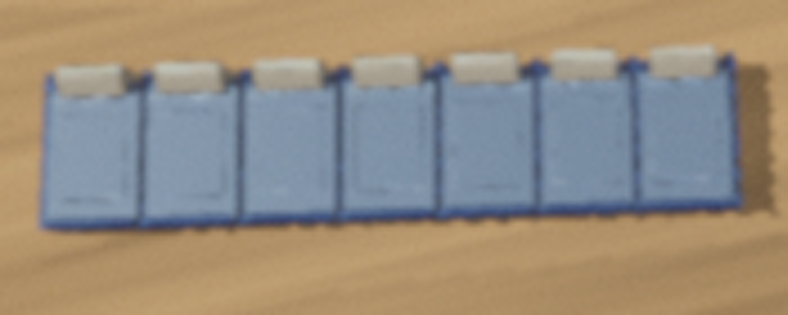

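Both pictures show all seven lids flat. Lid 5 stayed shut for more than a second after release, and the organizer's corners are at the same pixels as before. Handing in.

```bash
python3 - <<'E'
from st import *
print(manip.hand_in())
E
```

```text
the job is handed in; nothing more can be done
None
```

The open lid is shut and held by its catch, and I handed the job in at about 9.1 s. I folded it over from behind with the closed fingertips. I then pressed near its front edge until the force rose to about 18 N at a fingertip height of about 34 mm, and backed the hand away.

**Last checks:**
- **Lid:** the scene and top pictures, taken about 1 s after release, show all seven lids flat. The networks put lid 5 at about 36–38 mm high.
- **Organizer:** its corners are at the same pixels as at the start.
- **Front-edge things:** the hand never went near them. I did not measure them again at the end.

**Not confirmed:**
- **Snap:** I saw no separate snap in the force readings. That the lid is held shut rests on it staying flat against its spring.
- **Final lid_edge and lip readings:** the network's `lid_edge` position was about 25 mm short of the front edge. It found the `lip` only in the top picture. I went by the pictures instead.

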